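# Load the gun-wash tub, then hold its lid half down as a splash shield

### The arm

A 6-joint arm with a two-finger parallel gripper is mounted at the origin on the work surface. World frame = base frame: x ahead of the robot, y to its left, z up, the work surface at z = 0. Lengths are in m, angles in degrees, forces in N, time in s.
With the tool pointing down it reaches from about 0.375 to 0.9 m from the base axis. Payload 3.1 kg.
Tool frame: the origin (TCP) lies on the centre line of the jaws, within the pads' length; the fingertips stand 14 mm ahead of it and the grasp point (between the pads) lies 5 mm behind it (bot.tips_ahead is the distance from the TCP to the fingertips, in m); z points along the fingers, y is the line along which they close (so a half turn about z gives the same grasp; the last joint's range is limited). The gripper opens to 87 mm and grips with 3 to 60 N. Pads are 19 mm wide; open, the fingers measure 117 mm over their backs; the gripper's body (75 mm by 190 mm) begins 51 mm behind the grasp point.
Start: joints at [-78.008, 30.224, 82.088, -0, 67.689, -10.227], TCP at [0.236, -0.579, 0.237] pointing down, gripper open.
Joint ranges: [-176.69, 176.69], [-43.24, 126.21], [12.49, 139.97], [-82, 262], [0, 151.66], [-163.58, 163.58]. Speed limits (degrees/s): [159.86, 159.86, 180, 180, 180, 180].

### API

Orientations are given as a 3x3 rotation matrix whose columns are the frame's x, y, z axes.
In Python, from rig import bot gives the robot as it stands.
- The arm moves only by the tool play_rows, never from a script. Its argument "moves" is a list that holds one entry, the list of rows, each a list of 6 numbers: the shift along the tool's x, y, z in mm, then the turn, a rotation vector about the tool's x, y, z in rad. A call has 1 to 5 rows; each row shifts and turns the commanded pose from where the row before left it, along the tool's axes as they then stand; what a row does not reach is not made up. A row lasts 1/10 s, in which the tool goes at most 50 mm and 8.59 degrees, less where a joint would pass 70% of its speed; a pose out of reach is approached as far as the arm can. A call with a gripper value outside its range is refused whole. "fingers" is the opening, from -1 (shut) to 1 (fully open), set as the call begins (left out, the last holds). The fingers move at their own pace and stop on an object; the grip force is fixed at half the most. Time passes only in rows, so rows that do not move let the fingers close. It gives the time, the measured TCP pose, the force, the opening and the grip force at its end, in the units of the state.
- bot.read_state(): the state, without advancing time (a new reading comes with each control period).
- bot.capture(name): name is "scene" or "top" or "wrist"; returns a dict with "image" (480x640x3 uint8, blue, green, red), "fx", "fy", "cx", "cy" (pixels), "R" (3x3) and "t" (3): a world point X has camera coordinates R X + t. Camera axes: x right, y down, z forward; pixel columns grow to the right and rows downward; lengths in m; the calibration is good to about 2 mm. A picture is of the moment at which its call begins. There is no depth.
- bot.hand_in(): hands the job in; it is judged then, once.
Trained networks look in a picture, given as the dict that the camera call returned (one of the last four; its "shot" number tells which), for a name from the list of things; names that differ only in an ending like _2 or _b are one class to them, and where a whole thing is asked for, a point or a joint stands for the part that bears it (a point fixed in the world has none). Each returns a list of dicts, best first, with "confidence" (0 to 1); they miss things now and then, are a little off and sometimes report something else, mostly with a low value. They report only what shows in the picture. A call takes as long as a camera call. They do not tell look-alikes from the thing itself.
- bot.search_frame(picture, query): "centre" ([column, row] in pixels, amid what is visible of it).
- bot.silhouettes(picture, query): "pixels" (480x640 bool, what is visible of it) and "centre" ([column, row] in pixels, amid what is visible of it).
- bot.pinpoint(picture, query): "centre" ([column, row] in pixels: a listed point, or the origin of a listed thing).
The state is a dict: "time_s": time; "joint_positions": joint angles; "qvel": joint speeds; "tau": joint torques, N m; "position": TCP position; "tcp_rot": TCP orientation; "force": force on the tool from outside, world axes, zero at the start; "moment": the same for the moment, N m; "opening": opening from 0.0 (shut) to 1.0 (fully open); "grasp_force": force on a finger pad.
Only numpy, scipy, OpenCV 4.12 (cv2) and the standard library are available. Lean on these libraries where they do the work, as an engineer would, in place of code of your own. Each camera call takes 0.05 s, during which the arm holds its last target. There are 200 camera calls.

### The job

I am about to rinse the stripped spray gun. Set its three parts - the gun body, the aluminium paint cup and the brass air cap - down in the steel wash tub (lower them in, do not drop them), leaving the lid standing open while you load and the other things on the bench where they are. Then take the lid by its bar handle, bring it down to 45 degrees above shut and finish holding it there as a splash shield while I run the rinse jet: the lid falls shut by itself, so do not let it drop and do not let go.

Things in the scene. Friction and masses are not known exactly. Their poses are not given: they have to be found in the camera images.
- tub_in (a point): Steel wash tub, fixed to the bench, 340 x 210 mm outside and 80 mm high over the bench, open on top, walls 4 mm. This point is the centre of its inner floor, 10 mm above the bench (inside: 332 x 202 mm, 70 mm deep). Axes: x along the long side, away from the robot at yaw 0; y across, towards the side opposite the hinge; z up.
- lid (a joint): Blue sheet-steel lid of the tub, 352 x 214 x 3 mm, 0.7 kg, hinged along the tub's long -y side. 0 = shut, grows as it opens, 1.57 = straight up, stop at 1.92. A little hinge friction (0.2 N m) keeps it standing between about 75 and 105 degrees (1.3 to 1.85 rad); below that it falls shut unless held. 45 degrees is 0.785.
- lid_handle (a point): Middle of the lid's handle, a round steel bar 10 mm thick and 120 mm long, parallel to the hinge, 38 mm beyond the lid's free edge and in the plane of the lid, held by two legs 8 mm thick at its ends. 252 mm from the hinge axis; it moves with the lid.
- lid_hinge (a point): Middle of the lid's hinge axis, which runs along the tub's x axis, 82 mm above the bench and 107 mm to the -y side of the tub's centre. Its frame turns with the lid: x along the hinge, y from the hinge to the handle.
- gun_centre (a point): Spray-gun body of bare aluminium with a dark grey grip, lying flat on its side, 0.3 kg, overall 140 x 145 mm and 26 mm thick; this point is its middle, 13 mm above its underside. Axes: x along the barrel to the muzzle, y from the handle end to the cup inlet (the handle points to -y), z up. The barrel (25 mm thick) lies at y = +45 mm; the trigger is at x = +10 mm and ends at y = -14 mm.
- gun_grip (a point): Middle of the lower part of the gun's handle, a good place to grasp: 28 mm wide along the gun's x, 26 mm thick, free on both sides. It lies at x -40, y -42 mm from gun_centre, at the same height; same axes (the handle leans only 7 degrees from y).
- cup_centre (a point): Aluminium gravity cup standing upside down on its wide mouth: 60 mm across, 68 mm high, 0.09 kg; the point is 34 mm above its underside.
- cup_neck (a point): Middle of the cup's threaded neck on top, 20 mm across, from 46 to 68 mm above the cup's underside (this point 57 mm up).
- air_cap_centre (a point): Brass air cap, 36 mm across, ring 16 mm high with two small horns up to 26 mm, 0.06 kg, standing horns up; the point is 13 mm above its underside.
- tub: The same wash tub; its origin is on the bench under its centre, same axes as tub_in. A short pipe with a valve, 68 mm high, stands up to 60 mm outside its far (+x) end; a small rinse nozzle sticks 24 mm in through that wall at y = +45 mm, 45 mm above the inner floor.
- gun: The same gun body; origin on its underside, below gun_centre, same axes.
- cup: The same cup; origin at the centre of its underside.
- air_cap: The same air cap; origin at the centre of its underside.
- cup_lid: Bystander: black cup lid, 64 mm across, 19 mm high, lying on the bench.
- brush: Bystander: cleaning brush lying on the bench.
- wrench: Bystander: small steel wrench, 140 mm long, lying between the robot and the parts.
- thinner_jar: Bystander: amber jar with a black cap, 64 mm across, 100 mm high.
- mix_cup: Bystander: clear mixing cup, 72 mm across, 85 mm high.
- spray_bottle: Bystander: white spray bottle with a black trigger head, 72 mm across, 201 mm high.
Mind the look-alikes: they are no part of the job. Leave any turquoise look-alike of the cup alone.

How it is judged:
By the outcome, as a careful person would: the job done as asked, in the order asked, and still so for the second after the job is handed in, while the arm keeps its last pose, push and grip.
It also fails if it takes over 72 s, if anything falls off the work surface, if the arm or the gripper's body presses on something with over 40 N, if the wrist force passes 120 N, or if a joint passes its speed limit or range.

## Working session

There is one attempt and no reset: what is moved stays moved. The work goes in short steps, Python scripts to look and compute and a tool call to move; the robot and the scene stay as the last step left them, time stands still between calls to the robot, and variables do not carry over. Pictures are saved under pics/ and viewed, at most 13 in all, crops included, and the job is handed in when it is done.

Besides the shell and the picture viewer there is one more tool, called after "Request:" as name(argument=value, ...) on one line, values as JSON. play_rows: Moves the arm, as the interface text tells. Its arguments: {"type":"object","properties":{"moves":{"type":"array","items":{"type":"array","items":{"type":"array","items":{"type":"number"}}}},"fingers":{"type":"number"}},"required":["moves"]}

```bash
ls; mkdir -p pics
cat > h.py <<'E'
import numpy as np, cv2
from rig import bot
def ray(p,uv):
    d=np.linalg.inv(np.array([[p['fx'],0,p['cx']],[0,p['fy'],p['cy']],[0,0,1]]))@np.array([uv[0],uv[1],1.])
    R=np.array(p['R']);t=np.array(p['t']);return -R.T@t, R.T@d
def atz(p,uv,z):
    c,d=ray(p,uv);return c+d*(z-c[2])/d[2]
def proj(p,X):
    c=np.array(p['R'])@np.asarray(X)+np.array(p['t']);return np.array([p['fx']*c[0]/c[2]+p['cx'],p['fy']*c[1]/c[2]+p['cy']])
def tri(obs):
    A=np.zeros((3,3));b=np.zeros(3)
    for p,uv in obs:
        c,d=ray(p,uv);d=d/np.linalg.norm(d);M=np.eye(3)-np.outer(d,d);A+=M;b+=M@c
    return np.linalg.solve(A,b)
E
python3 - <<'E'
from h import *
S=bot.capture("scene");T=bot.capture("top")
cv2.imwrite("pics/s.png",S['image']);cv2.imwrite("pics/t.png",T['image'])
zs={'tub_in':.01,'lid_handle':None,'lid_hinge':.082,'gun_centre':.013,'gun_grip':.013,'cup_centre':.034,'cup_neck':.057,'air_cap_centre':.013,'tub':0,'cup_lid':0,'wrench':0,'brush':0,'thinner_jar':0,'mix_cup':0,'spray_bottle':0}
for n,z in zs.items():
    for k,P in (('S',S),('T',T)):
        for r in bot.pinpoint(P,n)[:3]:
            print(n,k,round(r['confidence'],2),np.round(r['centre']),'' if z is None else np.round(atz(P,r['centre'],z),3))
print(bot.read_state())
E
```

```text
pics
tub_in S 0.86 [277. 184.] [ 0.532 -0.173  0.01 ]
tub_in S 0.39 [443. 316.] [0.453 0.324 0.01 ]
tub_in S 0.37 [281. 349.] [0.763 0.185 0.01 ]
tub_in T 0.89 [416. 261.] [ 0.529 -0.166  0.01 ]
tub_in T 0.55 [262. 164.] [0.762 0.179 0.01 ]
lid_handle S 0.87 [229.  30.] 
lid_handle T 0.59 [559. 254.] 
lid_hinge S 0.68 [256. 140.] [ 0.529 -0.267  0.082]
lid_hinge T 0.62 [477. 261.] [ 0.522 -0.283  0.082]
gun_centre S 0.65 [417. 329.] [0.517 0.314 0.013]
gun_centre T 0.98 [207. 273.] [0.515 0.308 0.013]
gun_grip S 0.76 [442. 317.] [0.457 0.325 0.013]
gun_grip S 0.47 [417. 327.] [0.514 0.31  0.013]
gun_grip S 0.21 [309. 292.] [0.646 0.117 0.013]
gun_grip T 0.95 [199. 298.] [0.458 0.326 0.013]
cup_centre S 0.68 [414. 331.] [0.534 0.316 0.034]
cup_centre S 0.67 [321. 248.] [0.566 0.054 0.034]
cup_centre S 0.65 [370. 246.] [0.477 0.114 0.034]
cup_centre T 0.75 [294. 293.] [0.464 0.114 0.034]
cup_centre T 0.71 [317. 250.] [0.559 0.059 0.034]
cup_centre T 0.57 [251. 282.] [0.492 0.208 0.034]
cup_neck S 0.81 [396. 277.] [0.493 0.212 0.057]
cup_neck S 0.7 [373. 240.] [0.471 0.116 0.057]
cup_ne
[... 1456 characters left out ...]
871968e-04,
        6.76892390e+01, -1.02263436e+01]), 'qvel': array([ 0.0202403 , -0.10163611, -0.09297392,  0.01097919, -0.07335079,
       -0.03356861]), 'tau': array([-3.02685912e-03, -4.40014493e+01, -1.76977676e+01,  6.31106109e-02,
        5.04719373e-02, -2.14606257e-05]), 'position': array([ 0.23636173, -0.57854382,  0.23654458]), 'tcp_rot': array([[ 9.25747263e-01,  3.78142836e-01, -1.82993061e-05],
       [ 3.78142837e-01, -9.25747263e-01,  2.20477197e-05],
       [-8.60334527e-06, -2.73303677e-05, -1.00000000e+00]]), 'force': array([-0.14366876,  0.06484113,  0.01933723]), 'moment': array([-0.00154152, -0.05269152,  0.01356302]), 'grasp_force': 0.0, 'opening': 1.0005489230719828}
```

View pics/s.png

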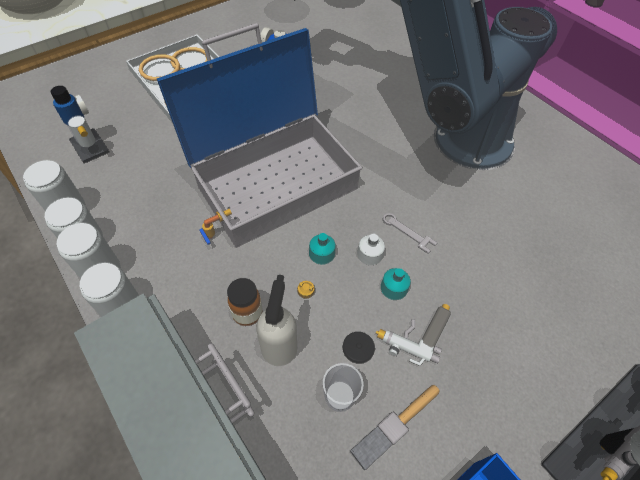

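View pics/t.png

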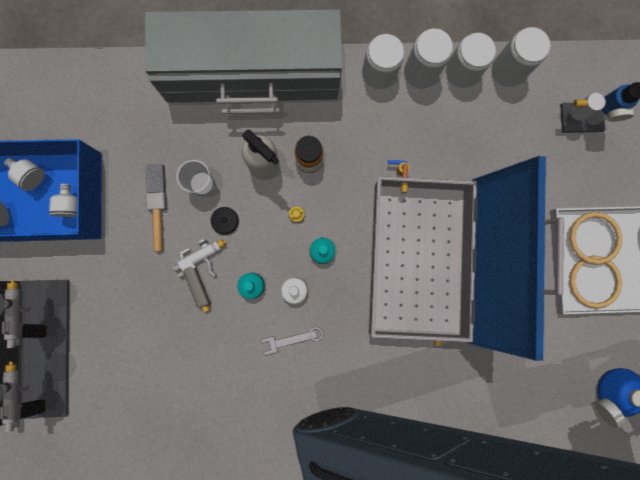

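The scene image shows the tub at (275,180) with the lid standing open. The white-aluminium cup is at (371,247), between turquoise look-alikes at (322,247) and (397,282). The gun is at (415,340) and the air cap at (306,289). In the top image the tub rim corners are about (379,178), (474,181), (471,341) and (372,338), the white cup is at (294,291), the cap at (297,214), and the gun at (205,265).

Run:
```python
from h import *
S=bot.capture("scene");T=bot.capture("top")
c=[atz(T,u,.08) for u in [(379,178),(474,181),(471,341),(372,338)]]
print(np.round(c,3), np.round(np.mean(c,0),3))
for a,b in((0,3),(1,2)): d=c[a]-c[b];print(np.degrees(np.arctan2(d[1],d[0])),np.linalg.norm(d[:2]))
h=tri([(S,(229,30)),(T,(559,254))]);g=tri([(S,(256,140)),(T,(477,261))]);print('handle',h,'hinge',g,'ang',np.degrees(np.arctan2(h[2]-.082,h[1]-g[1])),np.linalg.norm((h-g)[1:]))
print('cam T',-np.array(T['R']).T@T['t'])
st=bot.read_state();W=bot.capture("wrist")
Rt=st['tcp_rot'];cw=-np.array(W['R']).T@W['t'];print('wristcam in tool',Rt.T@(cw-st['position']),(np.array(W['R'])@Rt).round(2), W['fx'])
print(bot.tips_ahead)
```

```text
[[ 0.708 -0.079  0.08 ]
 [ 0.697 -0.286  0.08 ]
 [ 0.353 -0.261  0.08 ]
 [ 0.366 -0.051  0.08 ]] [ 0.531 -0.169  0.08 ]
-4.621126788174282 0.3430911780501032
-4.0654088449422385 0.3445375599960178
handle [ 0.52334639 -0.33088416  0.33555343] hinge [ 0.52036545 -0.2869341   0.06242469] ang 99.83373783401261 0.27664222074950373
cam T [0.49061963 0.07346857 1.10696245]
wristcam in tool [ 0.08334515  0.00021164 -0.14778021] [[-0.    1.    0.  ]
 [-0.95 -0.   -0.3 ]
 [-0.3  -0.    0.95]] 331.74546204324224
0.014
```

Request:
play_rows(moves=[[[0,0,-45,0,0,0.1],[0,0,-45,0,0,0.1],[0,0,-45,0,0,0.1],[0,0,-45,0,0,0.088],[0,0,-20,0,0,0]]], fingers=1)

```text
time_s: 2.25
position: [0.2368, -0.5798, 0.4422]
tcp_rot: [[1.0, -0.001, 0.002], [-0.001, -1.0, -0.009], [0.002, 0.009, -1.0]]
force: [-0.4, 0.5, 0.1]
opening: 1.001
grasp_force: 0.0
```

Request:
play_rows(moves=[[[15,-46,0,0,0,0],[15,-46,0,0,0,0],[15,-46,0,0,0,0],[15,-46,0,0,0,0],[15,-46,0,0,0,0]]])

```text
time_s: 2.75
position: [0.3116, -0.3466, 0.4366]
tcp_rot: [[1.0, -0.001, 0.0], [-0.001, -1.0, -0.0], [0.0, 0.0, -1.0]]
force: [1.1, 1.0, 0.1]
opening: 1.003
grasp_force: 0.0
```

Request:
play_rows(moves=[[[15,-46,0,0,0,0],[15,-46,0,0,0,0],[15,-46,0,0,0,0],[15,-46,0,0,0,0],[15,-46,0,0,0,0]]])

```text
time_s: 3.25
position: [0.3865, -0.1167, 0.4369]
tcp_rot: [[1.0, -0.001, 0.001], [-0.001, -1.0, -0.001], [0.001, 0.001, -1.0]]
force: [0.6, -0.9, -0.2]
opening: 1.002
grasp_force: 0.0
```

Request:
play_rows(moves=[[[15,-42,25,0,0,0],[15,-42,25,0,0,0],[15,-42,25,0,0,0],[15,-42,25,0,0,0],[10,-38,25,0,0,0]]], fingers=0.2)

```text
time_s: 3.75
position: [0.4559, 0.0857, 0.3132]
tcp_rot: [[1.0, 0.0, 0.002], [0.0, -1.0, -0.0], [0.002, 0.0, -1.0]]
force: [0.2, -0.9, -0.3]
opening: 0.649
grasp_force: 0.0
```

Request:
play_rows(moves=[[[0,0,40,0,0,0],[0,0,40,0,0,0],[0,0,0,0,0,0]]])

```text
time_s: 4.05
position: [0.4512, 0.0844, 0.2297]
tcp_rot: [[1.0, 0.001, -0.012], [0.001, -1.0, 0.001], [-0.012, -0.001, -1.0]]
force: [-0.8, 0.5, 0.3]
opening: 0.603
grasp_force: 0.0
```

Run:
```python
from h import *
W=bot.capture("wrist");cv2.imwrite("pics/w1.png",W['image']);st=bot.read_state();print(st['time_s'],st['position'])
for r in bot.pinpoint(W,'cup_neck'): print(r['confidence'],r['centre'],atz(W,r['centre'],.057).round(4))
for r in bot.silhouettes(W,'cup'):
    m=r['pixels'];print(r['confidence'],r['centre'],np.round(W['image'][m].mean(0)), m.sum())
```

```text
4.1 [0.45343908 0.08397878 0.23222993]
0.82 [356.3, 103.0] [0.5589 0.0467 0.057 ]
0.64 [183.4, 185.0] [0.4856 0.2101 0.057 ]
0.62 [285.7, 202.4] [0.4687 0.1121 0.057 ]
0.9 [288.6, 194.6] [220. 217. 215.] 2546
0.79 [195.4, 180.3] [159. 159.  43.] 3070
0.67 [352.3, 103.7] [180. 180.  45.] 3197
```

View pics/w1.png

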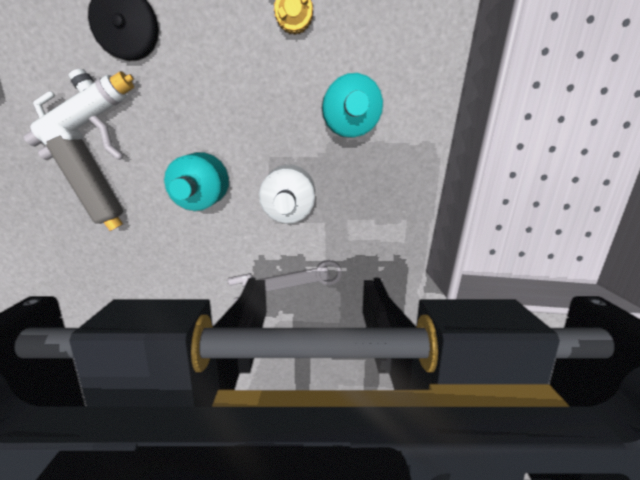

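The wrist view shows the white cup's neck at (285,202), between turquoise cups at (195,180) and (352,104). The gun's barrel runs (35,130) to (130,80) and its handle ends at (110,224). The cap is at (293,12).

Request:
play_rows(moves=[[[15,-28,20,0,0,0],[0,0,40,0,0,0],[0,0,40,0,0,0],[0,0,30,0,0,0],[0,0,20,0,0,0]]])

```text
time_s: 4.7
position: [0.4721, 0.1113, 0.0841]
tcp_rot: [[1.0, -0.001, 0.003], [-0.001, -1.0, 0.0], [0.003, -0.0, -1.0]]
force: [0.7, -0.0, 1.6]
opening: 0.602
grasp_force: 0.0
```

Run:
```python
from h import *
st=bot.read_state();print(st['time_s'],st['position'])
```

```text
4.7 [0.4720774  0.11129741 0.08411642]
```

Request:
play_rows(moves=[[[-1,0,19,0,0,0],[0,0,0,0,0,0]]])

```text
time_s: 4.9
position: [0.4704, 0.1112, 0.0649]
tcp_rot: [[1.0, -0.001, 0.001], [-0.001, -1.0, 0.0], [0.001, -0.0, -1.0]]
force: [0.4, -0.3, 0.4]
opening: 0.598
grasp_force: 0.0
```

Request:
play_rows(moves=[[[0,0,0,0,0,0],[0,0,0,0,0,0],[0,0,0,0,0,0],[0,0,0,0,0,0]]], fingers=-1)

```text
time_s: 5.3
position: [0.4699, 0.1117, 0.0658]
tcp_rot: [[1.0, -0.0, 0.002], [-0.0, -1.0, 0.0], [0.002, -0.0, -1.0]]
force: [-0.8, 0.7, -0.3]
opening: 0.32
grasp_force: 0.0
```

Request:
play_rows(moves=[[[0,0,0,0,0,0],[0,0,0,0,0,0],[0,0,0,0,0,0]]])

```text
time_s: 5.6
position: [0.4695, 0.1118, 0.0652]
tcp_rot: [[1.0, -0.0, 0.001], [-0.0, -1.0, 0.0], [0.001, -0.0, -1.0]]
force: [0.4, 1.3, 4.6]
opening: 0.218
grasp_force: 30.0
```

Request:
play_rows(moves=[[[0,0,-20,0,0,0],[0,0,-35,0,0,0],[0,0,-45,0,0,0],[0,0,-30,0,0,0]]])

```text
time_s: 6.0
position: [0.4694, 0.1117, 0.1967]
tcp_rot: [[1.0, -0.0, 0.001], [-0.0, -1.0, -0.0], [0.001, 0.0, -1.0]]
force: [1.4, -0.3, -0.3]
opening: 0.218
grasp_force: 30.0
```

Request:
play_rows(moves=[[[10,18,0,0,0,0],[20,36,0,0,0,0],[20,36,0,0,0,0],[20,36,0,0,0,0],[20,36,0,0,0,0]]])

```text
time_s: 6.5
position: [0.5591, -0.0516, 0.1942]
tcp_rot: [[1.0, -0.0, -0.001], [-0.0, -1.0, 0.0], [-0.001, -0.0, -1.0]]
force: [1.1, 0.2, -0.9]
opening: 0.22
grasp_force: 30.0
```

Request:
play_rows(moves=[[[20,36,0,0,0,0],[20,36,0,0,0,0],[15,30,0,0,0,0],[7,14,0,0,0,0],[0,0,0,0,0,0]]])

```text
time_s: 7.0
position: [0.6213, -0.168, 0.1939]
tcp_rot: [[1.0, -0.003, -0.001], [-0.003, -1.0, 0.0], [-0.001, -0.0, -1.0]]
force: [-0.2, 1.2, -1.1]
opening: 0.22
grasp_force: 30.0
```

Run:
```python
from h import *
T=bot.capture("top");st=bot.read_state();print(st['time_s'],st['position'])
W=bot.capture("wrist")
cv2.imwrite("pics/w2.png",np.hstack([W['image'],T['image'][120:400,340:600].repeat(1,0)[:280]]) if 0 else cv2.resize(np.vstack([W['image'][:480], cv2.resize(T['image'][140:380,340:660],(640,480))]),(450,600*450//450)))
```

```text
7.05 [ 0.62022243 -0.16599675  0.19384701]
```

View pics/w2.png

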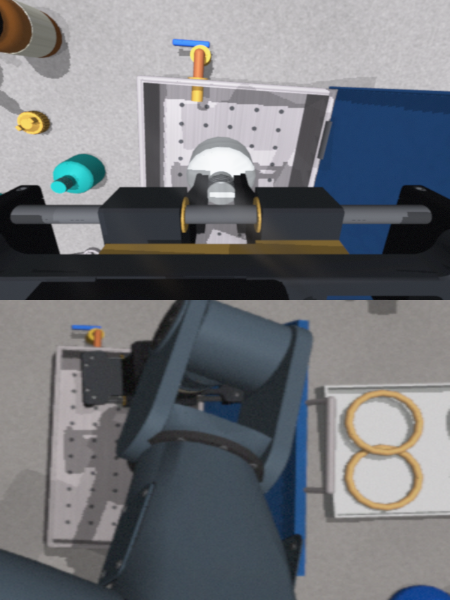

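The cup hangs above the tub floor, clear of the far wall and the nozzle (about (200,90) in this reduced view), and the lid stands open to the right.

Request:
play_rows(moves=[[[0,0,30,0,0,0],[0,0,40,0,0,0],[0,0,30,0,0,0],[0,0,13,0,0,0],[0,0,3,0,0,0]]])

```text
time_s: 7.6
position: [0.6195, -0.1641, 0.0773]
tcp_rot: [[1.0, 0.001, -0.004], [0.001, -1.0, 0.002], [-0.004, -0.002, -1.0]]
force: [0.0, 0.4, -1.0]
opening: 0.219
grasp_force: 30.0
```

Request:
play_rows(moves=[[[0,0,1,0,0,0],[0,0,0,0,0,0]]])

```text
time_s: 7.8
position: [0.6222, -0.1664, 0.0795]
tcp_rot: [[1.0, 0.0, 0.003], [0.0, -1.0, -0.001], [0.003, 0.001, -1.0]]
force: [0.2, -0.0, -0.9]
opening: 0.22
grasp_force: 30.0
```

Run:
```python
from h import *
W=bot.capture("wrist");print(bot.read_state()['position'],bot.read_state()['force'])
```

```text
[ 0.62228637 -0.16657659  0.07957639] [ 0.34719827 -0.26072961 -1.58850383]
```

Request:
play_rows(moves=[[[0,0,2,0,0,0],[0,0,1,0,0,0],[0,0,0,0,0,0]]])

```text
time_s: 8.15
position: [0.6215, -0.1665, 0.0753]
tcp_rot: [[1.0, -0.0, 0.001], [-0.0, -1.0, -0.0], [0.001, 0.0, -1.0]]
force: [-0.6, 0.2, 1.1]
opening: 0.218
grasp_force: 30.0
```

Request:
play_rows(moves=[[[0,0,1,0,0,0],[0,0,0,0,0,0]]])

```text
time_s: 8.35
position: [0.6215, -0.1664, 0.0752]
tcp_rot: [[1.0, -0.0, 0.001], [-0.0, -1.0, -0.0], [0.001, 0.0, -1.0]]
force: [-1.6, 1.0, 5.4]
opening: 0.217
grasp_force: 30.0
```

Request:
play_rows(moves=[[[0,0,0,0,0,0],[0,0,0,0,0,0],[0,0,0,0,0,0]]], fingers=0.2)

```text
time_s: 8.65
position: [0.6211, -0.1664, 0.0736]
tcp_rot: [[1.0, -0.0, -0.0], [-0.0, -1.0, 0.0], [-0.0, -0.0, -1.0]]
force: [0.1, 0.1, -0.1]
opening: 0.409
grasp_force: 0.0
```

Request:
play_rows(moves=[[[0,0,-15,0,0,0],[0,0,-35,0,0,0],[0,0,-45,0,0,0],[0,0,-45,0,0,0],[-10,-20,-25,0,0,0]]])

```text
time_s: 9.15
position: [0.6142, -0.1493, 0.2443]
tcp_rot: [[1.0, -0.003, 0.009], [-0.002, -1.0, -0.005], [0.01, 0.005, -1.0]]
force: [-0.0, -0.8, 0.4]
opening: 0.595
grasp_force: 0.0
```

Request:
play_rows(moves=[[[-16,-42,0,0,0,0],[-16,-42,0,0,0,0],[-16,-42,0,0,0,0],[-16,-42,0,0,0,0],[-16,-42,0,0,0,0]]])

```text
time_s: 9.65
position: [0.5305, 0.0651, 0.2399]
tcp_rot: [[1.0, -0.001, 0.002], [-0.001, -1.0, 0.0], [0.002, -0.0, -1.0]]
force: [0.7, 0.7, -0.4]
opening: 0.601
grasp_force: 0.0
```

Request:
play_rows(moves=[[[-16,-42,0,0,0,0],[-16,-42,0,0,0,0],[-20,-42,0,0,0,0],[-20,-42,0,0,0,0],[-20,-48,0,0,0,0]]])

```text
time_s: 10.15
position: [0.4391, 0.2792, 0.2398]
tcp_rot: [[1.0, -0.001, 0.001], [-0.001, -1.0, 0.0], [0.001, -0.0, -1.0]]
force: [-0.1, 0.8, -0.2]
opening: 0.599
grasp_force: 0.0
```

Request:
play_rows(moves=[[[0,0,0,0,0,0]]])

```text
time_s: 10.25
position: [0.4369, 0.2826, 0.2398]
tcp_rot: [[1.0, 0.007, -0.0], [0.007, -1.0, 0.002], [-0.0, -0.002, -1.0]]
force: [0.9, -0.2, 0.3]
opening: 0.601
grasp_force: 0.0
```

Run:
```python
from h import *
W=bot.capture("wrist");T=bot.capture("top");cv2.imwrite("pics/w3.png",W['image']);st=bot.read_state();print(st['time_s'],st['position'])
cv2.imwrite("pics/t3.png",T['image'])
for q,z in(('gun_centre',.013),('gun_grip',.013)):
    for r in bot.pinpoint(W,q)[:2]: print(q,r['confidence'],r['centre'],atz(W,r['centre'],z).round(4))
for r in bot.pinpoint(T,'cup')[:4]: print('cup',r['confidence'],r['centre'],atz(T,r['centre'],0.01).round(4))
```

```text
10.35 [0.43951556 0.27882046 0.23958029]
gun_centre 0.95 [294.1, 142.0] [0.5118 0.3051 0.013 ]
gun_centre 0.69 [494.9, 5.9] [0.6395 0.1095 0.013 ]
gun_grip 0.69 [280.6, 190.5] [0.459 0.321 0.013]
cup 0.81 [253.7, 284.8] [0.4849 0.2043 0.01  ]
cup 0.78 [414.1, 222.2] [ 0.6178 -0.1662  0.01  ]
cup 0.77 [318.9, 249.8] [0.5601 0.0548 0.01  ]
cup 0.7 [420.3, 217.1] [ 0.6293 -0.1811  0.01  ]
```

View pics/w3.png

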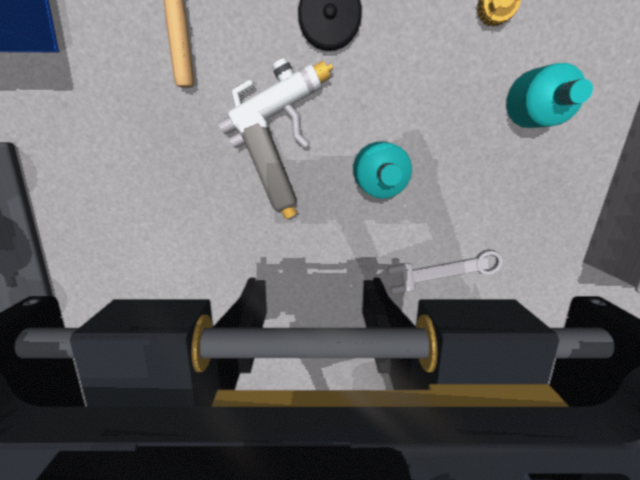

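The gun's barrel runs (228,122) to (331,70), and the grip runs from about (255,135) to (284,205), with its middle near (274,181). The turquoise cup at (384,170) is well clear.

Run:
```python
from h import *
W=bot.capture("wrist");st=bot.read_state();print(st['position'],st['tcp_rot'].round(3).tolist())
P={k:atz(W,u,.013) for k,u in dict(br=(228,122),bm=(322,76),h0=(255,135),h1=(284,205),g=(274,181)).items()}
for k,v in P.items(): print(k,v.round(4))
d=P['bm']-P['br'];e=P['h0']-P['h1'];print(np.degrees(np.arctan2(d[1],d[0])),np.degrees(np.arctan2(e[1],e[0])))
# handle mask
m=bot.silhouettes(W,'gun')
print([(r['confidence'],np.round(r['centre']),r['pixels'].sum()) for r in m[:2]])
```

```text
[0.44086938 0.27658214 0.23899328] [[1.0, -0.002, 0.0], [-0.002, -1.0, -0.0], [0.0, 0.0, -1.0]]
br [0.5367 0.3679 0.013 ]
bm [0.5808 0.2682 0.013 ]
h0 [0.5234 0.3399 0.013 ]
h1 [0.4469 0.311  0.013 ]
g [0.4742 0.3214 0.013 ]
-66.11028840315488 20.71466591026432
[(0.66, array([261., 126.]), np.int64(6291))]
```

Request:
play_rows(moves=[[[0,0,30,0,0,-0.117],[0,0,40,0,0,-0.117],[0,0,40,0,0,-0.116],[34,-30,20,0,0,0],[0,0,0,0,0,0]]])

```text
time_s: 11.1
position: [0.4638, 0.3187, 0.1052]
tcp_rot: [[0.94, 0.341, -0.001], [0.341, -0.94, 0.0], [-0.001, -0.001, -1.0]]
force: [0.3, -0.4, -0.2]
opening: 0.598
grasp_force: 0.0
```

Run:
```python
from h import *
st=bot.read_state();W=bot.capture("wrist");cv2.imwrite("pics/w4.png",W['image']);p=st['position'];print(p,st['tcp_rot'].round(3).tolist())
print('grip proj',proj(W,[p[0],p[1],.013]))
for r in bot.pinpoint(W,'gun_grip')[:2]: print(r['confidence'],r['centre'],atz(W,r['centre'],.013).round(4))
```

```text
[0.46384049 0.3187264  0.10524887] [[0.94, 0.341, -0.001], [0.341, -0.94, 0.0], [-0.001, -0.001, -1.0]]
grip proj [314.04790834 248.1263843 ]
0.6 [308.8, 254.0] [0.458  0.3209 0.013 ]
```

View pics/w4.png

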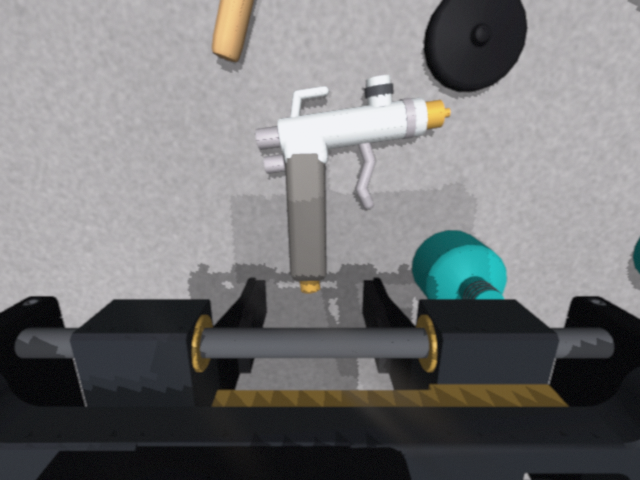

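The gun handle now stands vertical in the image, spanning (287–327, 155–280). The TCP projects to (314,248), about 3 mm right of the handle's centre line.

Request:
play_rows(moves=[[[0,-4,30,0,0,0],[0,0,30,0,0,0],[0,0,15,0,0,0],[0,0,8,0,0,0],[0,0,0,0,0,0]]])

```text
time_s: 11.7
position: [0.4603, 0.3205, 0.0259]
tcp_rot: [[0.94, 0.342, -0.001], [0.342, -0.94, -0.0], [-0.001, 0.0, -1.0]]
force: [0.1, 0.0, -0.4]
opening: 0.601
grasp_force: 0.0
```

Request:
play_rows(moves=[[[0,0,0,0,0,0],[0,0,0,0,0,0],[0,0,0,0,0,0],[0,0,0,0,0,0],[0,0,0,0,0,0]]], fingers=-1)

```text
time_s: 12.2
position: [0.4606, 0.3218, 0.0264]
tcp_rot: [[0.939, 0.343, 0.001], [0.343, -0.939, 0.001], [0.001, -0.0, -1.0]]
force: [-0.6, 0.2, 5.0]
opening: 0.321
grasp_force: 29.7
```

Request:
play_rows(moves=[[[0,0,-5,0,0,0],[0,0,-15,0,0,0],[0,0,-30,0,0,0],[0,0,-45,0,0,0],[0,0,-45,0,0,0]]])

```text
time_s: 12.7
position: [0.4587, 0.3207, 0.1659]
tcp_rot: [[0.939, 0.343, -0.004], [0.343, -0.939, -0.002], [-0.005, 0.0, -1.0]]
force: [0.6, 0.4, -2.5]
opening: 0.317
grasp_force: 30.0
```

Request:
play_rows(moves=[[[0,0,-20,0,0,-0.148],[0,0,0,0,0,-0.148],[0,0,0,0,0,-0.148],[0,0,0,0,0,-0.148],[0,0,0,0,0,-0.148]]])

```text
time_s: 13.2
position: [0.4591, 0.3208, 0.1852]
tcp_rot: [[0.457, 0.889, -0.003], [0.889, -0.457, -0.001], [-0.002, -0.002, -1.0]]
force: [0.8, -0.1, -3.0]
opening: 0.318
grasp_force: 30.0
```

Request:
play_rows(moves=[[[0,0,0,0,0,-0.148],[0,0,0,0,0,-0.145],[0,0,0,0,0,0]]])

```text
time_s: 13.5
position: [0.4591, 0.3209, 0.1851]
tcp_rot: [[0.187, 0.982, -0.003], [0.982, -0.187, -0.001], [-0.002, -0.002, -1.0]]
force: [-0.7, 0.4, -2.9]
opening: 0.316
grasp_force: 30.0
```

```bash
cat >> h.py <<'E'
def go(x,y,z):
    s=bot.read_state();R=s['tcp_rot'];d=np.array([x,y,z])-s['position'];print(s['time_s'],s['position'].round(4),'yaw',np.degrees(np.arctan2(R[1,0],R[0,0])).round(1),'shift',(R.T@d*1000).round(1),s['force'].round(1),s['joint_positions'].round(0))
def tubw(a,b): 
    t=np.radians(-4.3);return .531+np.cos(t)*a-np.sin(t)*b, -.169+np.sin(t)*a+np.cos(t)*b
E
python3 - <<'E'
from h import *
go(*tubw(-.075,-.032),.186)
E
```

```text
13.5 [0.4591 0.3209 0.1851] yaw 79.2 shift [-5.081e+02  9.120e+01 -2.000e-01] [-0.7  0.4 -2.9] [24. 29. 94. -0. 57. 34.]
```

Request:
play_rows(moves=[[[-20,4,0,0,0,0],[-42,7,0,0,0,0],[-42,7,0,0,0,0],[-42,7,0,0,0,0],[-42,8,0,0,0,0]]])

```text
time_s: 14.0
position: [0.4567, 0.1291, 0.1856]
tcp_rot: [[0.189, 0.982, -0.001], [0.982, -0.189, -0.0], [-0.001, -0.001, -1.0]]
force: [-0.0, -0.2, -1.9]
opening: 0.319
grasp_force: 30.0
```

Request:
play_rows(moves=[[[-42,8,0,0,0,0],[-42,8,0,0,0,0],[-42,8,0,0,0,0],[-42,8,0,0,0,0],[-42,8,0,0,0,0]]])

```text
time_s: 14.5
position: [0.4571, -0.0849, 0.1858]
tcp_rot: [[0.19, 0.982, -0.0], [0.982, -0.19, -0.0], [-0.0, -0.0, -1.0]]
force: [0.5, -0.5, -3.1]
opening: 0.318
grasp_force: 30.0
```

Request:
play_rows(moves=[[[-42,8,0,0,0,0],[-40,6,0,0,0,0],[-28,4,0,0,0,0],[0,0,0,0,0,0],[0,0,0,0,0,0]]])

```text
time_s: 15.0
position: [0.4541, -0.1949, 0.1855]
tcp_rot: [[0.191, 0.982, -0.001], [0.982, -0.191, 0.001], [0.001, -0.001, -1.0]]
force: [0.8, 0.5, -3.2]
opening: 0.317
grasp_force: 30.0
```

Run:
```python
from h import *
go(*tubw(-.075,-.032),.186)
T=bot.capture("scene");W=bot.capture("wrist")
cv2.imwrite("pics/w5.png",cv2.resize(np.vstack([W['image'], cv2.resize(T['image'][0:270,100:460],(640,480))]),(600,900))[:, :][::1,::1] if 0 else np.vstack([cv2.resize(W['image'],(400,300)),cv2.resize(T['image'][0:270,100:460],(400,300))]))
```

```text
15.0 [ 0.4541 -0.1949  0.1855] yaw 79.0 shift [-0.4 -0.3 -0.5] [ 0.8  0.5 -3.2] [-36.  25. 104.   0.  52. -25.]
```

View pics/w5.png

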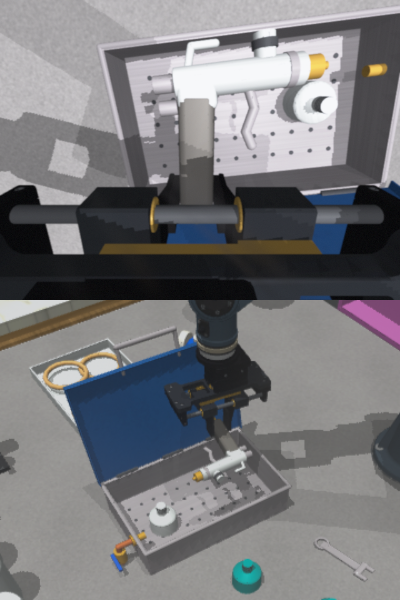

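The wrist view shows the gun held level with its barrel parallel to the tub's long rim. The cup stands upright in the tub, clear of the muzzle, and the lid is open behind the gripper.

Request:
play_rows(moves=[[[0,0,30,0,0,0],[0,0,40,0,0,0],[0,0,40,0,0,0],[0,0,25,0,0,0],[0,0,8,0,0,0]]])

```text
time_s: 15.6
position: [0.4537, -0.1926, 0.0408]
tcp_rot: [[0.186, 0.983, -0.004], [0.983, -0.186, 0.003], [0.002, -0.004, -1.0]]
force: [-2.6, -1.4, 1.7]
opening: 0.317
grasp_force: 30.0
```

Request:
play_rows(moves=[[[0,0,2,0,0,0],[0,0,0,0,0,0]]])

```text
time_s: 15.8
position: [0.4549, -0.1938, 0.0415]
tcp_rot: [[0.186, 0.983, 0.0], [0.983, -0.186, 0.0], [0.0, -0.0, -1.0]]
force: [-0.8, -0.0, -1.8]
opening: 0.32
grasp_force: 30.0
```

Request:
play_rows(moves=[[[0,0,2,0,0,0],[0,0,0,0,0,0]]])

```text
time_s: 16.0
position: [0.4553, -0.1948, 0.04]
tcp_rot: [[0.187, 0.982, 0.002], [0.982, -0.187, -0.001], [-0.001, 0.002, -1.0]]
force: [-0.2, 1.9, 2.2]
opening: 0.322
grasp_force: 30.0
```

Request:
play_rows(moves=[[[0,0,2,0,0,0],[0,0,0,0,0,0]]])

```text
time_s: 16.2
position: [0.4554, -0.1955, 0.0374]
tcp_rot: [[0.187, 0.982, 0.002], [0.982, -0.187, -0.002], [-0.001, 0.002, -1.0]]
force: [-0.9, -1.5, 3.1]
opening: 0.319
grasp_force: 30.0
```

Request:
play_rows(moves=[[[0,0,1.5,0,0,0],[0,0,0,0,0,0]]])

```text
time_s: 16.4
position: [0.4554, -0.1957, 0.0364]
tcp_rot: [[0.187, 0.982, 0.002], [0.982, -0.187, -0.002], [-0.002, 0.002, -1.0]]
force: [-2.5, -1.5, 11.1]
opening: 0.319
grasp_force: 30.0
```

Request:
play_rows(moves=[[[0,0,0,0,0,0],[0,0,0,0,0,0],[0,0,0,0,0,0]]], fingers=0.25)

```text
time_s: 16.7
position: [0.4548, -0.1945, 0.035]
tcp_rot: [[0.187, 0.982, 0.0], [0.982, -0.187, 0.0], [0.0, 0.0, -1.0]]
force: [-0.3, 0.6, 0.3]
opening: 0.51
grasp_force: 0.0
```

Request:
play_rows(moves=[[[0,0,-15,0,0,0],[0,0,-40,0,0,0],[0,0,-50,0,0,0],[0,0,-50,0,0,0],[0,0,-50,0,0,0]]])

```text
time_s: 17.2
position: [0.4543, -0.1941, 0.2417]
tcp_rot: [[0.187, 0.982, -0.001], [0.982, -0.187, 0.001], [0.001, -0.001, -1.0]]
force: [0.9, -0.2, -0.6]
opening: 0.622
grasp_force: 0.0
```

Request:
play_rows(moves=[[[40,19,0,0,0,0],[41,19,0,0,0,0],[41,19,0,0,0,0],[41,19,0,0,0,0],[41,19,0,0,0,0]]])

```text
time_s: 17.7
position: [0.5868, -0.0101, 0.2398]
tcp_rot: [[0.187, 0.982, -0.001], [0.982, -0.187, 0.0], [0.0, -0.001, -1.0]]
force: [0.9, -0.1, -0.5]
opening: 0.625
grasp_force: 0.0
```

Request:
play_rows(moves=[[[41,19,0,0,0,0],[41,20,0,0,0,0],[0,0,0,0,0,0],[0,0,0,0,0,0]]])

```text
time_s: 18.1
position: [0.6394, 0.0624, 0.2391]
tcp_rot: [[0.185, 0.983, -0.002], [0.983, -0.185, -0.0], [-0.001, -0.002, -1.0]]
force: [-1.9, 0.7, -0.3]
opening: 0.624
grasp_force: 0.0
```

Run:
```python
from h import *
W=bot.capture("wrist");T=bot.capture("scene")
cv2.imwrite("pics/w6.png",np.vstack([cv2.resize(W['image'],(400,300)),cv2.resize(T['image'][0:270,100:460],(400,300))]))
for q,z in(('air_cap_centre',.013),('air_cap',0)):
    for r in bot.pinpoint(W,q)[:2]: print(q,r['confidence'],r['centre'],atz(W,r['centre'],z).round(4))
go(.64,.11,.2)
```

```text
air_cap_centre 0.75 [311.6, 172.2] [0.644  0.1052 0.013 ]
air_cap_centre 0.4 [272.4, 10.2] [0.6356 0.2644 0.013 ]
air_cap 0.68 [335.0, 373.5] [ 0.6238 -0.1758  0.    ]
air_cap 0.57 [313.4, 172.6] [0.6456 0.1031 0.    ]
18.3 [0.639  0.0601 0.24  ] yaw 79.1 shift [49.2 -8.4 40. ] [-0.3  0.5  0.6] [-5. 31. 79. -0. 69.  6.]
```

View pics/w6.png

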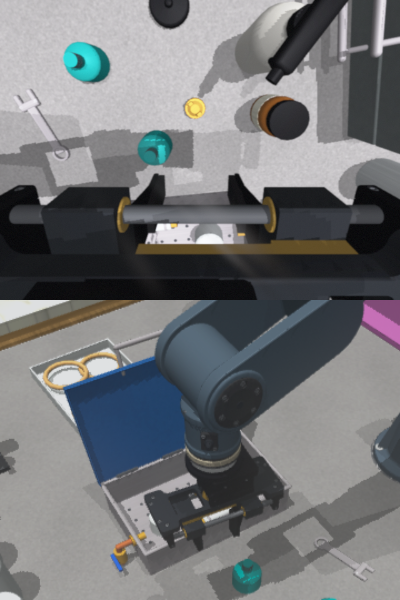

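The cap is at about (195,108) in the reduced wrist view. The jar (280,115) and the spray bottle head (275,75) sit to its right, so I'll grasp across y with the tool turned half round.

Request:
play_rows(moves=[[[0,0,0,0,0,-0.147],[0,0,0,0,0,-0.147],[0,0,0,0,0,-0.147],[0,0,0,0,0,-0.147],[0,0,0,0,0,-0.147]]])

```text
time_s: 18.8
position: [0.6393, 0.0599, 0.2405]
tcp_rot: [[-0.523, 0.852, -0.0], [0.852, 0.523, -0.0], [0.0, -0.0, -1.0]]
force: [-0.6, 0.4, 0.4]
opening: 0.624
grasp_force: 0.0
```

Request:
play_rows(moves=[[[0,0,0,0,0,-0.147],[0,0,0,0,0,-0.147],[0,0,0,0,0,-0.147],[0,0,0,0,0,-0.147],[0,0,0,0,0,-0.147]]])

```text
time_s: 19.3
position: [0.6393, 0.0599, 0.2405]
tcp_rot: [[-0.96, 0.281, -0.0], [0.281, 0.96, 0.0], [0.0, -0.0, -1.0]]
force: [0.3, -0.7, -1.7]
opening: 0.624
grasp_force: 0.0
```

Request:
play_rows(moves=[[[0,0,0,0,0,-0.147],[0,0,0,0,0,-0.147],[0,0,0,0,0,0],[0,0,0,0,0,0]]])

```text
time_s: 19.7
position: [0.6395, 0.0604, 0.2404]
tcp_rot: [[-1.0, -0.001, -0.0], [-0.001, 1.0, 0.0], [0.0, 0.0, -1.0]]
force: [0.2, 0.6, 0.9]
opening: 0.621
grasp_force: 0.0
```

Run:
```python
from h import *
S=bot.capture("scene");T=bot.capture("top")
print('head tip', tri([(S,(281,278)),(T,(274,160))]), atz(T,(274,160),.19), atz(S,(281,278),.19))
go(.644,.105,.12)
```

```text
head tip [0.7234419  0.13970209 0.19273646] [0.72453049 0.13954579 0.19      ] [0.72235078 0.13879806 0.19      ]
19.8 [0.6397 0.0608 0.2404] yaw -179.9 shift [ -4.4  44.2 120.4] [-0.1 -0.1  0.1] [ -5.  31.  79.   0.  69. -95.]
```

Request:
play_rows(moves=[[[-4,44,0,0,0,0],[0,0,40,0,0,0],[0,0,45,0,0,0],[0,0,45,0,0,0],[0,0,40,0,0,0]]])

```text
time_s: 20.3
position: [0.6431, 0.1054, 0.0685]
tcp_rot: [[-1.0, -0.004, -0.0], [-0.004, 1.0, 0.0], [0.0, 0.0, -1.0]]
force: [-0.0, -0.2, 0.4]
opening: 0.625
grasp_force: 0.0
```

Run:
```python
from h import *
go(.644,.105,.02)
```

```text
20.3 [0.6431 0.1054 0.0685] yaw -179.8 shift [-0.9 -0.4 48.5] [-0.  -0.2  0.4] [ -0.  44.  85.   0.  51. -91.]
```

Request:
play_rows(moves=[[[0,0,35,0,0,0],[0,0,13,0,0,0],[0,0,0,0,0,0]]])

```text
time_s: 20.6
position: [0.6421, 0.1052, 0.0202]
tcp_rot: [[-1.0, -0.004, -0.004], [-0.004, 1.0, 0.0], [0.004, 0.0, -1.0]]
force: [-0.2, -0.0, 0.7]
opening: 0.623
grasp_force: 0.0
```

Request:
play_rows(moves=[[[0,0,0,0,0,0],[0,0,0,0,0,0],[0,0,0,0,0,0],[0,0,0,0,0,0],[0,0,0,0,0,0]]], fingers=-1)

```text
time_s: 21.1
position: [0.645, 0.1053, 0.0243]
tcp_rot: [[-1.0, -0.005, 0.004], [-0.005, 1.0, -0.0], [-0.004, -0.0, -1.0]]
force: [-1.0, -0.0, 7.0]
opening: 0.4
grasp_force: 30.0
```

Request:
play_rows(moves=[[[0,0,-10,0,0,0],[0,0,-40,0,0,0],[0,0,-45,0,0,0],[0,0,-45,0,0,0],[0,0,-40,0,0,0]]])

```text
time_s: 21.6
position: [0.6434, 0.1054, 0.205]
tcp_rot: [[-1.0, -0.005, 0.001], [-0.005, 1.0, 0.0], [-0.001, 0.0, -1.0]]
force: [0.1, -0.5, -0.2]
opening: 0.398
grasp_force: 30.0
```

Request:
play_rows(moves=[[[0,0,-15,0,0,0.148],[0,0,0,0,0,0.148],[0,0,0,0,0,0.148],[0,0,0,0,0,0.148],[0,0,0,0,0,0.148]]])

```text
time_s: 22.1
position: [0.643, 0.1054, 0.2177]
tcp_rot: [[-0.738, 0.675, -0.0], [0.675, 0.738, 0.0], [0.0, -0.0, -1.0]]
force: [-0.3, 0.1, -0.8]
opening: 0.394
grasp_force: 30.0
```

Request:
play_rows(moves=[[[0,0,0,0,0,0.148],[0,0,0,0,0,0.148],[0,0,0,0,0,0.148],[0,0,0,0,0,0.148],[0,0,0,0,0,0.148]]])

```text
time_s: 22.6
position: [0.643, 0.1054, 0.2176]
tcp_rot: [[-0.09, 0.996, -0.001], [0.996, 0.09, 0.0], [0.0, -0.001, -1.0]]
force: [0.5, -0.5, -1.1]
opening: 0.397
grasp_force: 30.0
```

Request:
play_rows(moves=[[[0,0,0,0,0,0.148],[0,0,0,0,0,0],[0,0,0,0,0,0]]])

```text
time_s: 22.9
position: [0.6433, 0.1053, 0.2175]
tcp_rot: [[0.049, 0.999, -0.0], [0.999, -0.049, 0.0], [-0.0, -0.0, -1.0]]
force: [0.1, -0.3, -0.6]
opening: 0.4
grasp_force: 30.0
```

Run:
```python
from h import *
go(*tubw(.02,-.045),.2)
T=bot.capture("top");c=T['image'][150:360,350:630];cv2.imwrite("pics/t7.png",cv2.resize(c,None,fx=2.8,fy=2.8))
for q in('gun_centre','gun_grip','cup'):
    for r in bot.pinpoint(T,q)[:2]: print(q,r['confidence'],r['centre'],atz(T,r['centre'],.02).round(4))
```

```text
22.9 [0.6433 0.1053 0.2175] yaw 87.2 shift [-325.   -79.9   17.5] [ 0.1 -0.3 -0.6] [-1. 33. 79.  0. 67.  2.]
gun_centre 0.58 [417.1, 274.6] [ 0.4972 -0.1657  0.02  ]
gun_grip 0.65 [432.4, 293.2] [ 0.4543 -0.1987  0.02  ]
cup 0.96 [414.5, 221.3] [ 0.6187 -0.165   0.02  ]
cup 0.41 [320.6, 250.2] [0.5585 0.0511 0.02  ]
```

View pics/t7.png

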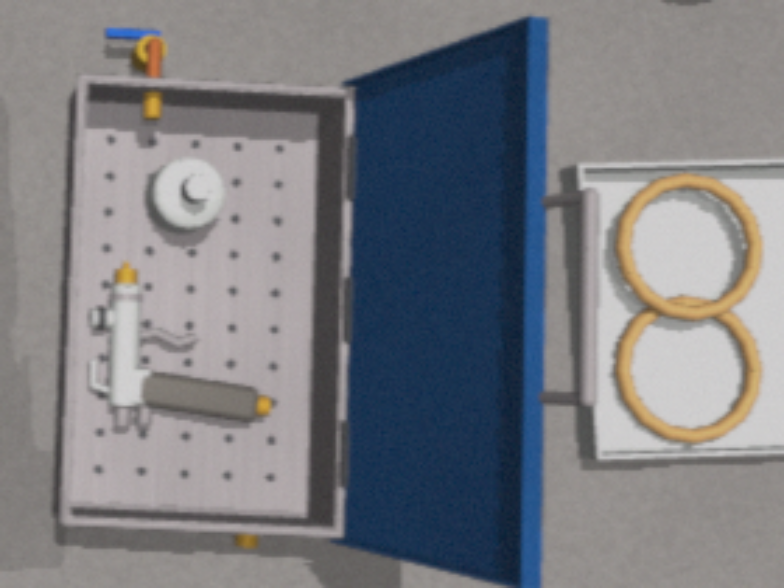

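The cup and gun lie in the tub with a free patch for the cap near (250,290) in this crop. The lid's bar handle is at about (592,300).

Request:
play_rows(moves=[[[-22,-5,0,0,0,0],[-42,-10,0,0,0,0],[-42,-10,0,0,0,0],[-42,-10,0,0,0,0],[-42,-11,0,0,0,0]]])

```text
time_s: 23.6
position: [0.5873, -0.0834, 0.2174]
tcp_rot: [[0.05, 0.999, 0.0], [0.999, -0.05, -0.0], [-0.0, 0.0, -1.0]]
force: [1.2, -1.5, 0.5]
opening: 0.399
grasp_force: 30.0
```

Request:
play_rows(moves=[[[-42,-11,20,0,0,0],[-42,-11,20,0,0,0],[-35,-8,20,0,0,0],[-16,-4,20,0,0,0],[0,0,0,0,0,0]]])

```text
time_s: 24.1
position: [0.5446, -0.2168, 0.1348]
tcp_rot: [[0.055, 0.998, -0.004], [0.998, -0.055, 0.002], [0.002, -0.005, -1.0]]
force: [0.1, 0.8, -0.8]
opening: 0.398
grasp_force: 30.0
```

Run:
```python
from h import *
go(*tubw(.02,-.045),.033)
```

```text
24.1 [ 0.5446 -0.2168  0.1348] yaw 86.8 shift [  1.4   3.3 101.8] [ 0.1  0.8 -0.8] [-33.  35.  93.  -0.  53. -29.]
```

Request:
play_rows(moves=[[[1,2,35,0,0,0],[0,0,35,0,0,0],[0,0,18,0,0,0],[0,0,7,0,0,0],[0,0,2,0,0,0]]])

```text
time_s: 24.6
position: [0.5494, -0.2134, 0.0403]
tcp_rot: [[0.051, 0.999, -0.0], [0.999, -0.051, 0.0], [0.0, -0.0, -1.0]]
force: [0.0, 1.0, 0.1]
opening: 0.392
grasp_force: 30.0
```

Request:
play_rows(moves=[[[0,0,2,0,0,0],[0,0,0,0,0,0]]])

```text
time_s: 24.8
position: [0.5498, -0.2144, 0.0394]
tcp_rot: [[0.051, 0.999, 0.002], [0.999, -0.051, -0.001], [-0.001, 0.002, -1.0]]
force: [0.7, -0.1, -0.1]
opening: 0.395
grasp_force: 30.0
```

Request:
play_rows(moves=[[[0,0,2,0,0,0],[0,0,0,0,0,0]]])

```text
time_s: 25.0
position: [0.5491, -0.2143, 0.0368]
tcp_rot: [[0.052, 0.999, 0.001], [0.999, -0.052, -0.001], [-0.0, 0.001, -1.0]]
force: [-1.2, 0.4, -0.7]
opening: 0.393
grasp_force: 30.0
```

Request:
play_rows(moves=[[[0,0,2,0,0,0],[0,0,0,0,0,0]]])

```text
time_s: 25.2
position: [0.549, -0.2143, 0.0343]
tcp_rot: [[0.052, 0.999, 0.0], [0.999, -0.052, -0.0], [-0.0, 0.0, -1.0]]
force: [0.7, -0.2, -0.5]
opening: 0.399
grasp_force: 30.0
```

Request:
play_rows(moves=[[[0,0,1,0,0,0],[0,0,0,0,0,0]]])

```text
time_s: 25.4
position: [0.549, -0.2143, 0.0343]
tcp_rot: [[0.052, 0.999, 0.0], [0.999, -0.052, -0.0], [-0.0, 0.0, -1.0]]
force: [-1.3, -0.1, 6.0]
opening: 0.395
grasp_force: 30.0
```

Request:
play_rows(moves=[[[0,0,0,0,0,0],[0,0,0,0,0,0],[0,0,0,0,0,0]]], fingers=0.2)

```text
time_s: 25.7
position: [0.5488, -0.2142, 0.0332]
tcp_rot: [[0.052, 0.999, -0.0], [0.999, -0.052, 0.0], [0.0, -0.0, -1.0]]
force: [-0.4, -0.7, -0.3]
opening: 0.56
grasp_force: 0.0
```

Request:
play_rows(moves=[[[0,0,-15,0,0,0],[0,0,-40,0,0,0],[0,0,-48,0,0,0],[0,0,-48,0,0,0],[0,0,-48,0,0,0]]])

```text
time_s: 26.2
position: [0.5485, -0.2139, 0.2351]
tcp_rot: [[0.052, 0.999, 0.0], [0.999, -0.052, -0.0], [-0.0, 0.0, -1.0]]
force: [0.8, -0.4, -0.6]
opening: 0.602
grasp_force: 0.0
```

Request:
play_rows(moves=[[[0,0,-48,0,0,0],[0,0,-48,0,0,0],[0,0,-48,0,0,0],[0,0,-48,0,0,0.145],[0,0,0,0,0,0.145]]], fingers=0)

```text
time_s: 26.7
position: [0.5511, -0.2153, 0.434]
tcp_rot: [[0.341, 0.94, 0.015], [0.94, -0.341, -0.009], [-0.004, 0.017, -1.0]]
force: [0.5, -0.7, 0.2]
opening: 0.502
grasp_force: 0.0
```

Request:
play_rows(moves=[[[0,0,0,0,0,0.145],[0,0,0,0,0,0.145],[0,0,0,0,0,0.145],[0,0,0,0,0,0.145],[0,0,0,0,0,0.145]]])

```text
time_s: 27.2
position: [0.5483, -0.2138, 0.4251]
tcp_rot: [[0.879, 0.478, 0.0], [0.478, -0.879, -0.0], [0.0, 0.0, -1.0]]
force: [-1.0, -0.5, -0.8]
opening: 0.502
grasp_force: 0.0
```

Request:
play_rows(moves=[[[0,0,0,0,0,0.145],[0,0,0,0,0,0.145],[0,0,0,0,0,0.145],[0,0,0,0,0,0.145],[0,0,0,0,0,0]]])

```text
time_s: 27.7
position: [0.5484, -0.2139, 0.425]
tcp_rot: [[0.997, -0.076, 0.0], [-0.076, -0.997, -0.0], [0.0, 0.0, -1.0]]
force: [0.2, -0.5, -0.2]
opening: 0.499
grasp_force: 0.0
```

Run:
```python
from h import *
go(.47,-.28,.43)
```

```text
27.7 [ 0.5484 -0.2139  0.425 ] yaw -4.4 shift [-73.1  71.9  -5. ] [ 0.2 -0.5 -0.2] [-32.  19.  72.  -0.  90.  62.]
```

Request:
play_rows(moves=[[[-40,38,0,0,0,0],[-40,38,0,0,0,0],[0,0,0,0,0,0],[0,0,0,0,0,0]]])

```text
time_s: 28.1
position: [0.4706, -0.2778, 0.4249]
tcp_rot: [[0.997, -0.076, 0.001], [-0.076, -0.997, 0.0], [0.001, -0.0, -1.0]]
force: [0.1, -0.3, -0.3]
opening: 0.498
grasp_force: 0.0
```

Run:
```python
from h import *
W=bot.capture("wrist");T=bot.capture("top")
a=cv2.resize(W['image'],(400,300));b=cv2.resize(T['image'][150:360,350:630],(400,300));cv2.imwrite("pics/w8.png",np.vstack([a,b]))
for q in('lid_handle','lid_hinge','air_cap'):
    for r in bot.pinpoint(W,q)[:2]: print(q,r['confidence'],r['centre'],atz(W,r['centre'],.33).round(4))
for r in bot.pinpoint(T,'air_cap')[:2]: print(r['confidence'],r['centre'],atz(T,r['centre'],.02).round(4))
go(.52,-.33,.33)
```

```text
lid_handle 0.85 [390.4, 177.7] [ 0.5195 -0.3372  0.33  ]
lid_handle 0.38 [242.7, 181.4] [ 0.5251 -0.2301  0.33  ]
lid_hinge 0.68 [235.6, 94.7] [ 0.5831 -0.2335  0.33  ]
air_cap 0.72 [271.9, 138.8] [ 0.5529 -0.2547  0.33  ]
0.67 [435.9, 250.6] [ 0.5504 -0.2111  0.02  ]
0.56 [293.5, 340.6] [0.3587 0.1171 0.02  ]
28.4 [ 0.4721 -0.2765  0.4242] yaw -4.2 shift [51.8 49.9 94.2] [ 1.   0.4 -0.2] [-42.  15.  77.   0.  88.  52.]
```

View pics/w8.png

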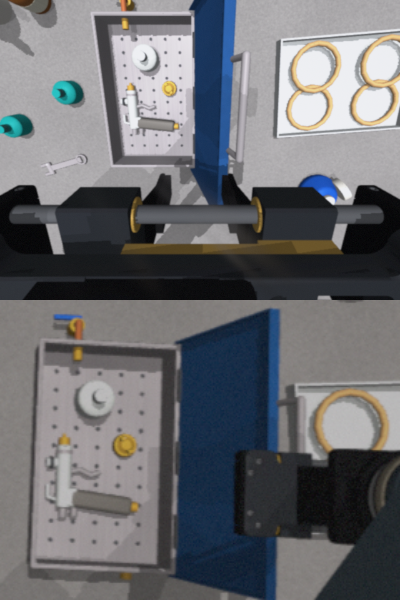

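The wrist view shows the gun, cup and cap all in the tub. The bar runs (246,55) to (237,160) in the reduced image, so its middle is near (0.521,-0.335,0.327) and the lid stands at about 103°.

Request:
play_rows(moves=[[[27,28,0,0,0,0],[26,27,0,0,0,0],[0,0,40,0,0,0],[0,0,20,0,0,0],[0,0,0,0,0,0]]])

```text
time_s: 28.9
position: [0.5192, -0.3344, 0.36]
tcp_rot: [[0.997, -0.075, -0.007], [-0.075, -0.997, 0.006], [-0.007, -0.006, -1.0]]
force: [-0.5, -0.1, -1.0]
opening: 0.501
grasp_force: 0.0
```

Run:
```python
from h import *
W=bot.capture("wrist");cv2.imwrite("pics/w9.png",W['image'])
s=bot.read_state()
for d in(-.06,0,.06):
    a=np.radians(-4.3);print(proj(W,[.521+d*np.cos(a),-.335+d*np.sin(a),.327]).round(0))
go(.521,-.335,.325)
```

```text
[315. 362.]
[315. 278.]
[315. 176.]
28.95 [ 0.52   -0.3352  0.3626] yaw -4.3 shift [ 1.1 -0.2 37.6] [ 0.4 -0.5  0.5] [-43.  23.  73.   0.  83.  51.]
```

View pics/w9.png

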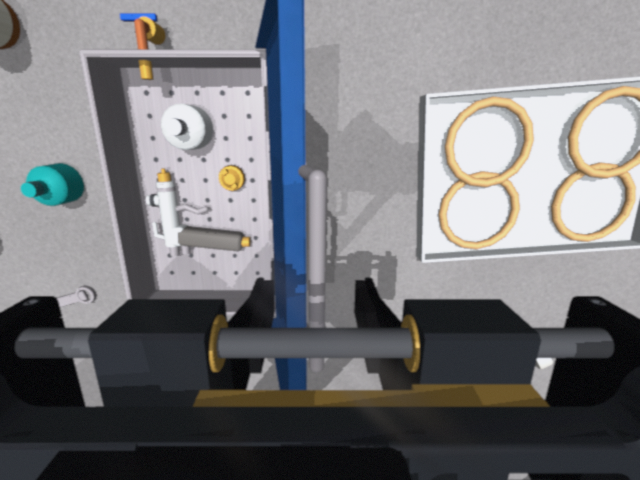

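The bar lies in column 316, centred between the fingers, so I can lower and close.

Request:
play_rows(moves=[[[1,0,20,0,0,0],[0,0,16,0,0,0],[0,0,0,0,0,0]]])

```text
time_s: 29.25
position: [0.5209, -0.3356, 0.3279]
tcp_rot: [[0.997, -0.075, -0.001], [-0.075, -0.997, 0.001], [-0.001, -0.001, -1.0]]
force: [-0.7, -0.1, -0.8]
opening: 0.504
grasp_force: 0.0
```

Request:
play_rows(moves=[[[0,0,0,0,0,0],[0,0,0,0,0,0],[0,0,0,0,0,0],[0,0,0,0,0,0],[0,0,0,0,0,0]]], fingers=-1)

```text
time_s: 29.75
position: [0.5211, -0.3364, 0.3288]
tcp_rot: [[0.997, -0.076, 0.001], [-0.076, -0.997, -0.001], [0.001, 0.001, -1.0]]
force: [-1.1, 0.3, -0.0]
opening: 0.128
grasp_force: 0.0
```

Request:
play_rows(moves=[[[0,0,0,0,0,0],[0,0,0,0,0,0]]])

```text
time_s: 29.95
position: [0.5211, -0.3365, 0.3286]
tcp_rot: [[0.997, -0.076, 0.0], [-0.076, -0.997, -0.001], [0.0, 0.001, -1.0]]
force: [-0.2, 0.3, 1.6]
opening: 0.107
grasp_force: 30.0
```

```bash
cat >> h.py <<'E'
def arc(off,target,n):
    "rows (tool y,z in mm) along the lid arc; off = TCP height minus bar height"
    s=bot.read_state();R=s['tcp_rot'];p=s['position'];a=np.radians(-4.3)
    d=p[:2]-[.531,-.169];yt=-np.sin(a)*d[0]+np.cos(a)*d[1]
    th=np.arctan2(p[2]-off-.082,yt+.107);print('theta',np.degrees(th).round(1),'R',np.hypot(p[2]-off-.082,yt+.107).round(4),s['force'].round(1),s['opening'],s['grasp_force'])
    ts=np.linspace(th,np.radians(target),n+1)
    Y=-.107+.252*np.cos(ts);Z=.082+.252*np.sin(ts)
    print(np.c_[-np.diff(Y),-np.diff(Z)].__mul__(1000).round(1).tolist())
E
python3 - <<'E'
from h import *
go(.521,-.335,.325)
arc(-.003,45,24)
E
```

```text
29.95 [ 0.5211 -0.3365  0.3286] yaw -4.4 shift [-0.2 -1.5  3.6] [-0.2  0.3  1.6] [-43.  25.  76.  -0.  79.  51.]
theta 103.7 R 0.2569 [-0.2  0.3  1.6] 0.10739350573389322 30.00020742416382
[[-10.5, -2.3], [-10.6, -1.9], [-10.7, -1.4], [-10.7, -1.0], [-10.7, -0.5], [-10.8, -0.0], [-10.7, 0.4], [-10.7, 0.9], [-10.7, 1.3], [-10.6, 1.8], [-10.5, 2.2], [-10.4, 2.7], [-10.3, 3.1], [-10.1, 3.6], [-10.0, 4.0], [-9.8, 4.4], [-9.6, 4.8], [-9.4, 5.2], [-9.2, 5.6], [-8.9, 6.0], [-8.7, 6.4], [-8.4, 6.8], [-8.1, 7.1], [-7.8, 7.4]]
```

Request:
play_rows(moves=[[[0,-5,-1,0,0,0],[0,-10,-2.5,0,0,0],[0,-11,-2,0,0,0],[0,-11,-1,0,0,0],[0,-11,-0.5,0,0,0]]])

```text
time_s: 30.45
position: [0.5249, -0.2874, 0.3359]
tcp_rot: [[0.997, -0.076, 0.001], [-0.076, -0.997, -0.001], [0.001, 0.001, -1.0]]
force: [0.8, -2.3, -0.8]
opening: 0.101
grasp_force: 30.0
```

Run:
```python
from h import *
arc(.0016,45,20)
```

```text
theta 92.6 R 0.2525 [ 0.8 -2.3 -0.8] 0.1007020325649215 29.997471570968628
[[-10.5, -0.3], [-10.5, 0.2], [-10.5, 0.6], [-10.4, 1.0], [-10.4, 1.5], [-10.3, 1.9], [-10.2, 2.3], [-10.1, 2.8], [-10.0, 3.2], [-9.8, 3.6], [-9.7, 4.0], [-9.5, 4.4], [-9.3, 4.8], [-9.1, 5.2], [-8.9, 5.5], [-8.6, 5.9], [-8.4, 6.3], [-8.1, 6.6], [-7.8, 6.9], [-7.6, 7.2]]
```

Forces are small and the lid follows; I'll continue along the arc.

Request:
play_rows(moves=[[[0,-10.5,0,0,0,0],[0,-10.5,0,0,0,0],[0,-10.5,0.5,0,0,0],[0,-10.5,1,0,0,0],[0,-10.5,1.5,0,0,0]]])

```text
time_s: 30.95
position: [0.5291, -0.235, 0.332]
tcp_rot: [[0.997, -0.076, 0.001], [-0.076, -0.997, 0.0], [0.001, -0.0, -1.0]]
force: [1.7, -0.6, -0.2]
opening: 0.104
grasp_force: 30.0
```

Request:
play_rows(moves=[[[0,-10.5,2,0,0,0],[0,-10,2.5,0,0,0],[0,-10,3,0,0,0],[0,-10,3,0,0,0],[0,-10,3.5,0,0,0]]])

```text
time_s: 31.45
position: [0.533, -0.185, 0.318]
tcp_rot: [[0.997, -0.076, 0.001], [-0.076, -0.997, -0.0], [0.001, 0.0, -1.0]]
force: [5.3, -2.3, -2.2]
opening: 0.106
grasp_force: 30.0
```

Run:
```python
from h import *
arc(.0016,45,10)
```

```text
theta 68.7 R 0.2515 [ 5.3 -2.3 -2.2] 0.10559043135323712 30.00116854906082
[[-9.6, 4.0], [-9.5, 4.4], [-9.3, 4.8], [-9.1, 5.2], [-8.9, 5.5], [-8.6, 5.9], [-8.4, 6.2], [-8.1, 6.6], [-7.8, 6.9], [-7.5, 7.2]]
```

Request:
play_rows(moves=[[[0.3,-9.5,4,0,0,0],[0.3,-9.5,4.5,0,0,0],[0.3,-9.5,5,0,0,0],[0.3,-9,5,0,0,0],[0.3,-9,5.5,0,0,0]]])

```text
time_s: 31.95
position: [0.5367, -0.1385, 0.2934]
tcp_rot: [[0.997, -0.076, -0.002], [-0.076, -0.997, 0.001], [-0.002, -0.0, -1.0]]
force: [1.3, 0.7, -1.5]
opening: 0.102
grasp_force: 30.0
```

Run:
```python
from h import *
arc(.0016,45,6)
```

```text
theta 56.7 R 0.251 [ 1.3  0.7 -1.5] 0.10193818828927344 29.99950110912323
[[-7.1, 4.8], [-6.9, 5.1], [-6.7, 5.3], [-6.6, 5.5], [-6.4, 5.7], [-6.2, 6.0]]
```

Request:
play_rows(moves=[[[0,-7,5,0,0,0],[0,-7,5,0,0,0],[0,-7,5.5,0,0,0],[0,-6.5,5.5,0,0,0],[0,-6.5,6,0,0,0]]])

```text
time_s: 32.45
position: [0.5395, -0.1049, 0.2665]
tcp_rot: [[0.997, -0.076, -0.002], [-0.076, -0.997, 0.0], [-0.002, -0.0, -1.0]]
force: [-1.3, -0.1, -1.1]
opening: 0.099
grasp_force: 30.0
```

Run:
```python
from h import *
arc(.0016,45,1)
```

```text
theta 46.8 R 0.2508 [-1.3 -0.1 -1.1] 0.09892186869947865 29.998320937156677
[[-5.8, 5.6]]
```

Request:
play_rows(moves=[[[0,-5.5,5.5,0,0,0],[0,0,0,0,0,0],[0,0,0,0,0,0],[0,0,0,0,0,0]]])

```text
time_s: 32.85
position: [0.54, -0.0997, 0.2615]
tcp_rot: [[0.997, -0.076, -0.002], [-0.076, -0.997, 0.001], [-0.002, -0.001, -1.0]]
force: [-2.1, 2.8, -1.6]
opening: 0.101
grasp_force: 30.0
```

Run:
```python
from h import *
arc(.0016,45,1)
S=bot.capture("scene");T=bot.capture("top")
a=np.radians(-4.3);c=lambda x,r,th:np.array([*tubw(x,-.107+r*np.cos(th)),.082+r*np.sin(th)])
out=[]
for P,(y0,y1,x0,x1) in((S,(0,270,100,460)),(T,(150,360,350,630))):
    im=P['image'].copy()
    for deg,col in((41,(0,0,255)),(45,(0,255,0)),(49,(0,255,255))):
        t=np.radians(deg)
        q=np.array([proj(P,c(x,.214,t)) for x in(-.176,.176)]);cv2.line(im,*[tuple(int(v) for v in k.round()) for k in q],col,1)
    out.append(cv2.resize(im[y0:y1,x0:x1],(500,375) if 0 else (400,300),interpolation=cv2.INTER_CUBIC))
cv2.imwrite("pics/f.png",cv2.resize(np.hstack(out),(800,300)))
```

```text
theta 45.2 R 0.2508 [-2.1  2.8 -1.6] 0.10077888191792828 29.999469816684723
[[-0.6, 0.6]]
```

View pics/f.png

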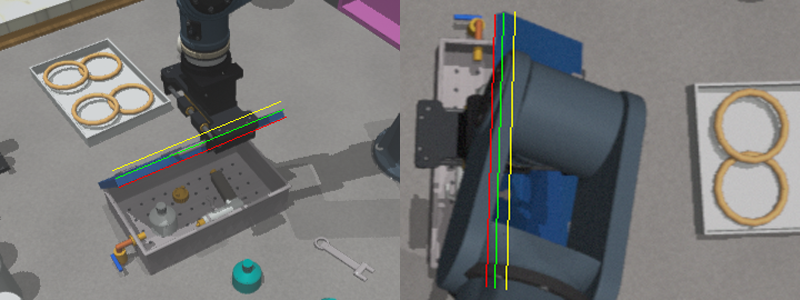

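The lid's free edge lies on or just inside the green 45° line in both views, and the bar is still gripped at 30 N. I'm handing in.

```bash
python3 -c "
from rig import bot
print(bot.hand_in())"
```

```text
the job is handed in; nothing more can be done
None
```

The gun body, paint cup and air cap were lowered into the wash tub. The lid is held by its bar at about 45° (45.2° from the arm's pose, roughly 43.5–45° in the last pictures). I handed the job in at about 33 s of the 72 s, with the gripper still holding the bar; the hand-in returned no verdict.

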